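Stand a box-tube offcut up and slide it into its stall

TASK

Stand the aluminium box tube up on its black-capped end: lift its open end while the capped end stays on the bench as the pivot (do not pick the whole tube up off the bench), and ease it gently onto its base rather than letting it drop. Then slide it along the bench, still standing, until it is fully inside the empty stall, no part sticking out past the red-painted front edges, and leave it standing there. Do not disturb the screw jar, the hammer or the wrench.

Things in the scene. Friction and masses are not known exactly. Their poses are not given: they have to be found in the camera images.
- tube: square bare-aluminium box tube, 180 mm long, 75 x 75 mm outside, 5 mm walls (65 mm clear inside), about 0.5 kg. Starts lying on the bench, open end (mouth) towards the robot's right. x runs along it from foot to mouth (straight up once it stands); origin midway along, on the outer face that lies underneath at the start; z up at the start. A push high up topples it, near the bench it slides.
- tube_foot (a point): centre of the outer face of the tube's foot, the end closed by a flush black plastic cap 6 mm thick (37.5 mm above the bench while the tube lies, 0 when it stands); axes as tube
- tube_mouth (a point): centre of the tube's open end, 180 mm from tube_foot; axes as tube
- stall: fixed plywood stall, no floor: the bench runs through. Side and back walls 50 mm high, 12 mm thick; empty space 140 mm wide, 130 mm deep, open at the front, where the side walls' ends are red. Origin on the bench, middle of the front opening; x points inwards (back wall at x = 130 mm), y across (walls at -70 and +70 mm). Behind the back wall, to x = 262 mm: fixed offcuts up to 190 mm tall.
- jar: bystander: glass screw jar with dark lid, 70 mm diameter, 65 mm tall; origin at the centre of its base
- hammer: bystander: hammer with wooden handle lying on the bench, 260 mm long along its x, 26 mm high, steel head at +x 80 mm across; origin underneath, midway along
- wrench: bystander: steel wrench lying on the bench, about 160 mm long along its x, 7 mm high; origin underneath, near its middle
There are look-alikes about, which are no part of the job. Of the things like the tube, leave any that is pink; of the rest the smaller one is meant.

How it is judged:
On the way:
1. the tube stands upright on its capped end on the bench (within 0.07 rad, foot within 6 mm of the bench), at rest, not yet inside the stall (angle between tube's own x axis and vertical below 0.07 rad and height (world z) of tube_foot below 0.006 m and linear speed of tube below 0.03 m/s and x of tube_foot in the frame of stall below 0 m), for 0.2 s.
At the end, for the whole second after the job is handed in: the tube stands at rest on its capped end on the bench, upright within 0.05 rad, between the stall's walls with the centre of its foot at least 35 mm inside the front line (angle between tube's own x axis and vertical below 0.05 rad and height (world z) of tube_foot below 0.006 m and x of tube_foot in the frame of stall between 0.035 and 0.13 m and y of tube_foot in the frame of stall between -0.07 and 0.07 m and linear speed of tube below 0.02 m/s); the robot touches nothing.
It fails at once if the tube is lifted off the bench (foot centre more than 60 mm up) (height (world z) of tube_foot above 0.06 m).
It fails at once if the tube drops or falls over (turns faster than 2.5 rad/s) (angular speed of tube above 2.5 rad/s).
It fails at once if a bystander is moved by more than 25 mm (distance of any of wrench, jar, hammer from where it was at the start of the episode above 0.025 m).
It also fails if it takes over 70 s, if anything falls off the work surface, if the arm or the gripper's body presses on something with over 40 N, if the wrist force passes 120 N, or if a joint passes its speed limit or range.

ROBOT

A 6-joint arm with a two-finger parallel gripper is mounted at the origin on the work surface. World frame = base frame: x ahead of the robot, y to its left, z up, the work surface at z = 0. Lengths are in m, angles in rad, forces in N, time in s.
With the tool pointing down it reaches from about 0.375 to 0.975 m from the base axis. Payload 3.8 kg.
Tool frame: the origin (TCP) lies on the centre line of the jaws, within the pads' length; the fingertips stand 14 mm ahead of it and the grasp point (between the pads) lies 5 mm behind it; z points along the fingers, y is the line along which they close (so a half turn about z gives the same grasp; the last joint's range is limited). The gripper opens to 85 mm and grips with 20 to 120 N. Pads are 22 mm wide; open, the fingers measure 114 mm over their backs; the gripper's body (76 mm by 85 mm) begins 54 mm behind the grasp point. The pads swing forward as they close: fully open they stand 13 mm farther back than shut.
Start: joints at [-1.188, 0.264, 1.604, -0, 1.274, -0.037], TCP at [0.275, -0.616, 0.245] pointing down, gripper open.
Joint ranges: [-2.63, 2.63], [-0.94, 2.18], [0.31, 2.57], [-1.31, 4.45], [0, 2.66], [-2.55, 2.55]. Speed limits (rad/s): [2.57, 2.57, 3.14, 3.14, 3.14, 3.14].

INTERFACE

Orientations are given as a rotation vector (axis times angle).
In Python, from workcell import bot, eyes, spot_in gives the robot as it stands.
- The arm moves only by the tool carry_out, never from a script. Its argument "series" is text: rows parted by semicolons, each of 4 numbers parted by spaces: the shift along the world's x, y, z in m, then the turn about the world's z in degrees. In form: tx ty tz roll; .... A call has 1 to 20 rows; each row shifts and turns the commanded pose from where the row before left it; what a row does not reach is not made up. A row lasts 1/8 s, in which the tool goes at most 62.5 mm and 10.7 degrees, less where a joint would pass 70% of its speed; a pose out of reach is approached as far as the arm can. A call is refused whole if a number of a shift passes 0.0625 or a number of a turn 10.7, either way. A call with a gripper value outside its range is refused whole. "jaw" is the gripper command: -1 is shut, 1 is fully open, values between are in proportion, set as the call begins (left out, the last holds). The fingers move at their own pace and stop on an object; "grip_force" is the grip in N (left out, the last holds). Time passes only in rows, so rows that do not move let the fingers close. It gives the time, the measured TCP pose, the force, the opening and the grip force at its end, in the units of the state.
- bot.read_state(): the state, without advancing time (a new reading comes with each control period).
- eyes.read_camera(name): name is "scene" or "side" or "wrist"; returns (picture, depth): 480x640x3 uint8, blue, green, red; 480x640 float32, m along the optical axis (not along the pixel's ray), 0 where there is no reading.
- eyes.get_calibration(name): a dict with "K" (3x3 intrinsics, pixels), "position" and "rotation" of the camera in the world; the wrist camera has in their place "T_tool_cam" (4x4, takes a point from camera to tool coordinates, whose origin is the TCP and whose axes are the flange's). Camera axes: x right, y down, z forward; pixel columns grow to the right and rows downward; lengths in m; the calibration is good to about 2 mm. A picture is of the moment at which its call begins: read the wrist's pose just before it. get_calibration takes no time and is no camera call.
- bot.finish_job(): hands the job in; it is judged then, once.
Trained networks look in the newest picture that a camera, given by its name, has taken for a name from the list of things; names that differ only in an ending like _2 or _b are one class to them, and where a whole thing is asked for, a point or a joint stands for the part that bears it (a point fixed in the world has none). Each returns a list of dicts, best first, with "score" (0 to 1); they miss things now and then, are a little off and sometimes report something else, mostly with a low value. They report only what shows in the picture. A call takes as long as a camera call. They do not tell look-alikes from the thing itself.
- spot_in(camera, target): "rect" ([centre column, centre row, width, height] in pixels, round what is visible of it).
The state is a dict: "time": time; "q": joint angles; "joint_vel": joint speeds; "joint_torque": joint torques, N m; "tool_pos": TCP position; "tcp_rot": TCP orientation; "wrist_force": force on the tool from outside, world axes, zero at the start; "torque": the same for the moment, N m; "width": opening from 0.0 (shut) to 1.0 (fully open); "grip_force": force on a finger pad.
Only numpy, scipy, OpenCV 4.12 (cv2) and the standard library are available. Lean on these libraries where they do the work, as an engineer would, in place of code of your own. Each camera call takes 0.05 s, during which the arm holds its last target. There are 200 camera calls.

## Working session

There is one attempt and no reset: what is moved stays moved. The work goes in short steps, Python scripts to look and compute and a tool call to move; the robot and the scene stay as the last step left them, time stands still between calls to the robot, and variables do not carry over. Pictures are saved under pics/ and viewed, at most 10 in all, crops included, and the job is handed in when it is done.

Besides the shell and the picture viewer there is one more tool, called after "Emit:" as name(argument=value, ...), one argument or row to a line, values as JSON. carry_out: Moves the arm, as the interface text tells. Its arguments: {"type":"object","properties":{"series":{"type":"string"},"jaw":{"type":"number"},"grip_force":{"type":"number"}},"required":["series"]}

```bash
mkdir -p pics; cat > h.py <<'E'
import numpy as np,cv2
from workcell import bot,eyes,spot_in
from scipy.spatial.transform import Rotation as R
def cam(name):
    c=eyes.get_calibration(name);K=np.array(c["K"])
    if "position" in c:
        r=np.array(c["rotation"],float)
        if r.shape!=(3,3): r=R.from_rotvec(r).as_matrix() if r.size==3 else R.from_quat(r).as_matrix()
        return K,r,np.array(c["position"])
    s=bot.read_state();T=np.array(c["T_tool_cam"]);Rt=R.from_rotvec(s["tcp_rot"]).as_matrix()
    return K,Rt@T[:3,:3],Rt@T[:3,3]+np.array(s["tool_pos"])
def cloud(name):
    K,r,p=cam(name);im,d=eyes.read_camera(name)
    v,u=np.mgrid[:480,:640]
    P=np.stack([(u-K[0,2])/K[0,0]*d,(v-K[1,2])/K[1,1]*d,d],-1)@r.T+p
    P[d==0]=np.nan
    return im,d,P
E
python3 - <<'E'
from h import *
for n in ["scene","side"]:
    im,d,P=cloud(n);cv2.imwrite(f"pics/{n}0.png",im);np.save(f"{n}0.npy",P)
    print(n,cam(n)[2])
    for t in ["tube","stall","jar","hammer","wrench"]:
        for o in spot_in(n,t):
            c=np.array(o["rect"]);u,v=int(c[0]),int(c[1]);print(t,round(o["score"],2),c.round(),P[v,u].round(3))
E
```

```text
scene [ 1.43431086 -0.03198602  0.68894512]
tube 0.84 [246. 246.  96.  56.] [ 0.595 -0.165  0.07 ]
tube 0.79 [230. 178. 118.  84.] [ 0.387 -0.218  0.102]
tube 0.73 [200. 317. 121.  81.] [ 0.791 -0.222  0.071]
tube 0.69 [442. 197.  40.  66.] [0.358 0.269 0.024]
tube 0.52 [360. 213.  67.  22.] [0.398 0.072 0.01 ]
stall 0.74 [467. 252. 159. 115.] [0.555 0.284 0.01 ]
hammer 0.74 [440. 197.  40.  60.] [0.352 0.268 0.023]
wrench 0.96 [360. 215.  62.  18.] [0.396 0.074 0.005]
side [ 0.50811063 -0.92424631  0.57968573]
tube 0.89 [472. 321.  61. 116.] [ 0.731 -0.283  0.075]
tube 0.74 [336. 299.  60. 108.] [ 0.55  -0.218  0.074]
stall 0.92 [362. 165.  88. 128.] [0.642 0.344 0.044]
jar 0.59 [444. 243.  42.  48.] [ 0.753 -0.02   0.045]
hammer 0.88 [229. 197. 117.  27.] [0.342 0.266 0.01 ]
wrench 0.97 [248. 245.  26.  40.] [0.398 0.061 0.006]
```

View pics/scene0.png

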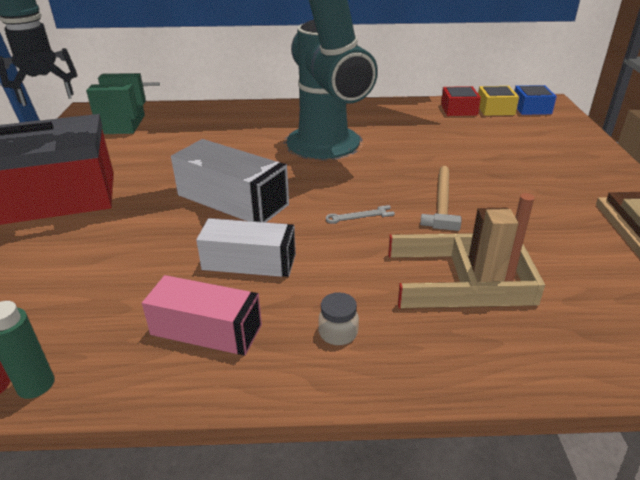

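View pics/side0.png

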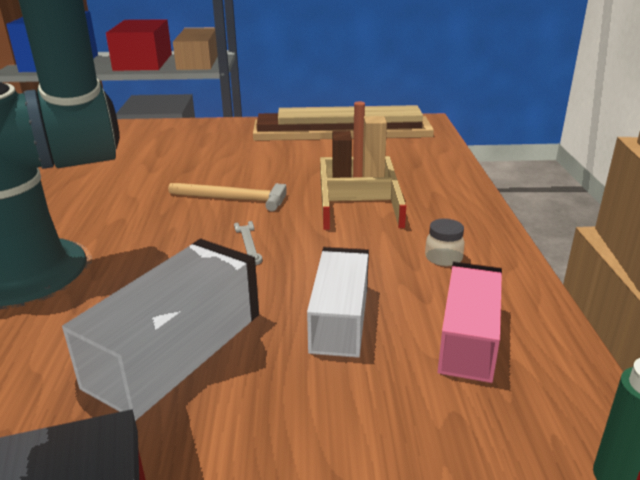

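Scene image: three tube-like things: large grey tube at (230,178), small aluminium tube at (246,246), and pink tube at (200,317). Leaving out pink, the smaller one is (246,246). In the side image it is at (336,299), with its mouth towards -y and its black foot towards +y. The stall is at (467,252) and opens towards -y, with the jar at (339,318) and the wrench at (360,214).

```bash
python3 - <<'E'
from h import *
Q=[];pts=[]
for n in ["scene","side"]:
    P=np.load(n+"0.npy").reshape(-1,3);P=P[~np.isnan(P[:,0])];pts.append(P)
    def show(lbl,m):
        q=P[m];r=cv2.minAreaRect(q[:,:2].astype(np.float32));print(n,lbl,len(q),"z",np.median(q[:,2]).round(4),"c",np.round(r[0],4),"sz",np.round(r[1],4),"ang",round(r[2],2))
    b=lambda x0,x1,y0,y1,z0,z1:(P[:,0]>x0)&(P[:,0]<x1)&(P[:,1]>y0)&(P[:,1]<y1)&(P[:,2]>z0)&(P[:,2]<z1)
    show("tube top",b(.53,.68,-.33,-.03,.070,.081))
    show("tube all",b(.53,.68,-.33,-.03,.015,.09))
    show("big",b(.2,.52,-.45,-.03,.09,.13))
    show("stall wall tops",b(.44,.76,.1,.6,.046,.054))
    show("stall all",b(.44,.76,.1,.6,.02,.054))
    show("jar",b(.68,.82,-.08,.06,.058,.075))
    show("offcuts",b(.44,.76,.1,.6,.07,.25))
im=cv2.imread("pics/side0.png")[220:380,240:520];cv2.imwrite("pics/crop.png",cv2.resize(im,None,fx=2.5,fy=2.5))
im=cv2.imread("pics/scene0.png")[220:320,370:560]
P=np.load("scene0.npy")
hsv=cv2.cvtColor(cv2.imread("pics/scene0.png"),cv2.COLOR_BGR2HSV)
m=((hsv[...,0]<6)|(hsv[...,0]>174))&(hsv[...,1]>140)
for (u0,u1,v0,v1) in [(380,396,225,265),(394,408,275,315)]:
    mm=np.zeros_like(m);mm[v0:v1,u0:u1]=m[v0:v1,u0:u1];q=P[mm];print(len(q),np.nanmedian(q,0).round(4),np.nanmin(q,0).round(3),np.nanmax(q,0).round(3))
E
```

```text
scene tube top 1974 z 0.0758 c [ 0.5594 -0.1676] sz [0.1808 0.0812] ang 80.58
scene tube all 4108 z 0.0681 c [ 0.5598 -0.168 ] sz [0.1819 0.0813] ang 80.92
scene big 3258 z 0.1085 c [ 0.3137 -0.2301] sz [0.2649 0.1167] ang 55.74
scene stall wall tops 2069 z 0.0505 c [0.6271 0.2521] sz [0.2643 0.1684] ang 89.4
scene stall all 5306 z 0.0415 c [0.576  0.2523] sz [0.2645 0.272 ] ang 89.49
scene jar 797 z 0.0656 c [0.7619 0.0059] sz [0.0604 0.0627] ang 74.34
scene offcuts 2931 z 0.1317 c [0.6322 0.315 ] sz [0.0835 0.1179] ang 82.78
side tube top 2919 z 0.075 c [ 0.558  -0.1668] sz [0.1845 0.076 ] ang 80.39
side tube all 3219 z 0.0749 c [ 0.558  -0.1668] sz [0.1845 0.0762] ang 80.35
side big 10325 z 0.1077 c [ 0.3129 -0.2286] sz [0.2619 0.1138] ang 55.77
side stall wall tops 1048 z 0.05 c [0.6263 0.2525] sz [0.2695 0.164 ] ang 89.45
side stall all 2458 z 0.0429 c [0.5749 0.2534] sz [0.2687 0.2691] ang 89.06
side jar 534 z 0.0649 c [0.7613 0.0058] sz [0.0604 0.0637] ang 20.39
side offcuts 2369 z 0.1229 c [0.6281 0.3141] sz [0.0938 0.1127] ang 89.7
38 [0.5542 0.1217 0.0276] [0.544 0.12  0.   ] [0.559 0.124 0.053]
53 [0.7065 0.1201 0.0301] [0.697 0.119 0.   ] [0.709 0.122 0.053]
```

View pics/crop.png

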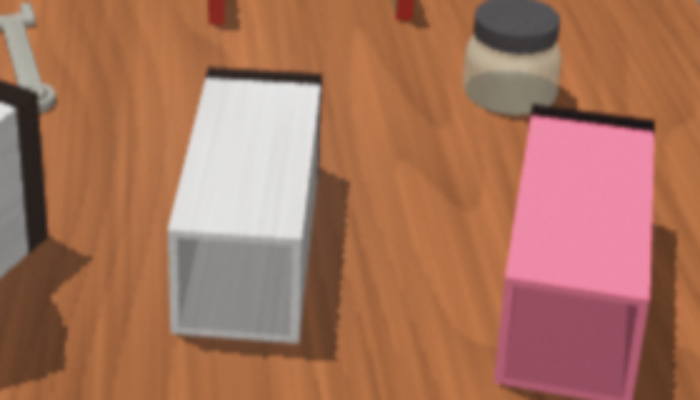

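The crop shows a bare-aluminium 75x180 tube with its mouth nearest the side camera, lying between the big grey tube and the pink one. The choice is confirmed.

```bash
python3 - <<'E'
from h import *
s=bot.read_state();M=R.from_rotvec(s["tcp_rot"]).as_matrix()
print(s["time"],np.round(s["tool_pos"],4),M.round(3),"y-axis ang",np.degrees(np.arctan2(M[1,1],M[0,1])),s["width"])
d=np.array([np.cos(np.radians(80.5)),np.sin(np.radians(80.5))]);c=np.array([.5587,-.1672])
g=c-d*(.09-.018);print("grip xy",g.round(4),"delta",(g-s["tool_pos"][:2]).round(4), "foot",(c+.09*d).round(4))
E
```

```text
0.6 [ 0.2751 -0.6164  0.2453] [[ 0.913  0.408  0.   ]
 [ 0.408 -0.913 -0.   ]
 [ 0.     0.    -1.   ]] y-axis ang -65.94637044248212 0.9978377443226717
grip xy [ 0.5468 -0.2382] delta [0.2717 0.3782] foot [ 0.5736 -0.0784]
```

Emit:
carry_out(
  series="0.0226 0.0315 0 4.7;0.0226 0.0315 0 4.7;0.0226 0.0315 0 4.7;0.0226 0.0315 0 4.7;0.0226 0.0315 0 4.7;0.0226 0.0315 0 4.7;0.0226 0.0315 0 4.7;0.0226 0.0315 0 4.7;0.0226 0.0315 0 4.7;0.0226 0.0315 0 4.7;0.0226 0.0315 0 4.7;0.0226 0.0315 0 4.7;0 0 -0.03 0;0 0 -0.03 0;0 0 -0.03 0;0 0 -0.03 0;0 0 0 0;0 0 0 0",
  jaw=1,
  grip_force=25,
)

```text
time: 2.85
tool_pos: [0.547, -0.2387, 0.1264]
tcp_rot: [2.398, 2.028, 0.001]
wrist_force: [0.4, -0.1, 0.8]
width: 1.0
grip_force: 0.0
```

```bash
python3 - <<'E'
from h import *
s=bot.read_state();print(s["time"],s["tool_pos"])
im,d,P=cloud("wrist");cv2.imwrite("pics/w1.png",im)
P=P.reshape(-1,3);q=P[(abs(P[:,2]-.075)<.006)&(abs(P[:,0]-.56)<.07)]
r=cv2.minAreaRect(q[:,:2].astype(np.float32));print(len(q),np.median(q[:,2]),r)
c=np.array([.5587,-.1672]);d=np.array([.165,.9863]);p=np.array([.9863,-.165])
a=(q[:,:2]-c)@d;b=(q[:,:2]-c)@p;print(np.percentile(a,[0,1,99,100]),np.percentile(b,[0,1,5,95,99,100]))
E
```

```text
2.85 [ 0.54702431 -0.23873949  0.12643751]
49045 0.07491396446530374 ((0.5563622713088989, -0.18397554755210876), (0.14434683322906494, 0.07563140988349915), 80.52599334716797)
[-0.08910043 -0.08646921  0.05394729  0.05525519] [-0.03736607 -0.03634453 -0.03336559  0.03411175  0.03711843  0.03826884]
```

View pics/w1.png

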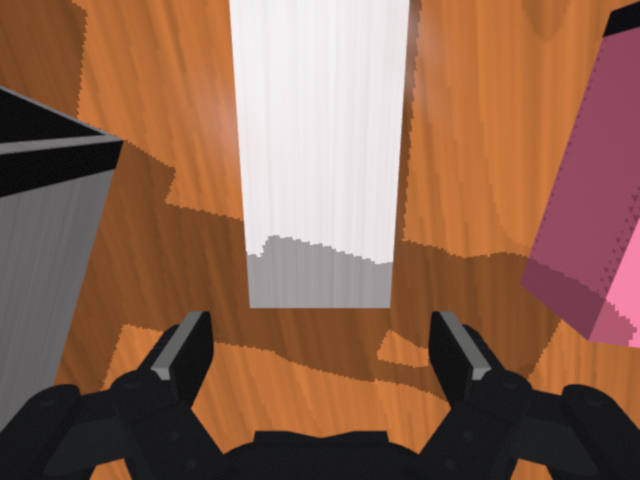

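The wrist view shows the tube mouth edge at row 308, columns 250–392, centred between the open jaws at columns 213 and 430. I'll go down and grip.

Emit:
carry_out(
  series="0 0 -0.025 0;0 0 -0.025 0;0 0 -0.02 0;0 0 -0.01 0;0 0 -0.008 0;0 0 0 0",
)

```text
time: 3.65
tool_pos: [0.5463, -0.2384, 0.0371]
tcp_rot: [-2.398, -2.029, 0.0]
wrist_force: [0.5, -0.3, 0.2]
width: 0.997
grip_force: 0.0
```

Emit:
carry_out(
  series="0 0 0 0;0 0 0 0;0 0 0 0;0 0 0 0;0 0 0 0;0 0 0 0",
  jaw=-1,
  grip_force=25,
)

```text
time: 4.4
tool_pos: [0.5468, -0.2387, 0.0379]
tcp_rot: [2.398, 2.028, 0.001]
wrist_force: [-0.4, -0.5, 4.7]
width: 0.871
grip_force: 32.7
```

```bash
cat > arc.py <<'E'
import numpy as np,sys
L,h,t0,t1,n=map(float,sys.argv[1:6]);n=int(n)
t=np.radians(np.linspace(t0,t1,n+1));u=-L*np.cos(t)+h*np.sin(t);z=L*np.sin(t)+h*np.cos(t)
# u along foot direction d=(.165,.986)
print("; ".join(f"{a*.165:.4f} {a*.986:.4f} {b:.4f} 0" for a,b in zip(np.diff(u),np.diff(z))))
E
python3 arc.py .163 .046 0 36 18
```

```text
0.0003 0.0017 0.0057 0; 0.0003 0.0019 0.0056 0; 0.0003 0.0021 0.0055 0; 0.0004 0.0023 0.0055 0; 0.0004 0.0024 0.0054 0; 0.0004 0.0026 0.0053 0; 0.0005 0.0028 0.0052 0; 0.0005 0.0030 0.0051 0; 0.0005 0.0032 0.0050 0; 0.0006 0.0033 0.0049 0; 0.0006 0.0035 0.0047 0; 0.0006 0.0036 0.0046 0; 0.0006 0.0038 0.0045 0; 0.0007 0.0040 0.0043 0; 0.0007 0.0041 0.0042 0; 0.0007 0.0042 0.0040 0; 0.0007 0.0044 0.0039 0; 0.0008 0.0045 0.0037 0
```

Emit:
carry_out(
  series="0.0003 0.0017 0.0057 0; 0.0003 0.0019 0.0056 0; 0.0003 0.0021 0.0055 0; 0.0004 0.0023 0.0055 0; 0.0004 0.0024 0.0054 0; 0.0004 0.0026 0.0053 0; 0.0005 0.0028 0.0052 0; 0 0 0 0",
)

```text
time: 5.4
tool_pos: [0.5495, -0.2225, 0.0763]
tcp_rot: [2.397, 2.028, 0.001]
wrist_force: [-0.1, 0.7, -4.7]
width: 0.877
grip_force: 31.7
```

```bash
cat > look.py <<'E'
from h import *
import sys
# cross-section of the tube in the u-z plane (u along d from the old foot edge), from both cameras
s=bot.read_state();print(round(s["time"],2),np.round(s["tool_pos"],4),np.round(s["wrist_force"],1),s["width"],s["grip_force"])
d=np.array([.165,.9863]);p=np.array([.9863,-.165]);f=np.array([.5736,-.0784])
for n in ["scene","side"]:
    im,_,P=cloud(n);cv2.imwrite(f"pics/{sys.argv[1]}_{n}.png",im)
    hsv=cv2.cvtColor(im,cv2.COLOR_BGR2HSV)
    u=(P[...,:2]-f)@d;b=(P[...,:2]-f)@p;z=P[...,2]
    box=(abs(b)<.045)&(u>-.2)&(u<.12)&(z>.004)
    al=box&(hsv[...,1]<40)&(hsv[...,2]>70);bl=box&(hsv[...,2]<60)&(z<.1)
    for lbl,m in [("alu",al),("black",bl)]:
        if m.sum()>20:
            q=np.c_[u[m],z[m]]
            r=cv2.minAreaRect(q.astype(np.float32));print(n,lbl,m.sum(),"min",q.min(0).round(3),"max",q.max(0).round(3),"rect",np.round(r[0],3),np.round(r[1],3),round(r[2],1),"b",np.percentile(b[m],[1,99]).round(3))
E
python3 look.py t1
```

```text
5.4 [ 0.5495 -0.2225  0.0763] [-0.1  0.7 -4.7] 0.876691765287235 31.686513125896454
scene alu 5318 min [-0.2    0.005] max [0.015 0.458] rect [-0.092  0.231] [0.194 0.462] 3.9 b [-0.039  0.043]
scene black 302 min [-0.149  0.005] max [0.014 0.096] rect [-0.071  0.049] [0.077 0.163] 83.7 b [-0.033  0.041]
side alu 4848 min [-0.2    0.006] max [0.001 0.453] rect [-0.1   0.23] [0.181 0.458] 3.8 b [-0.044  0.042]
```

```bash
python3 -c "
import cv2,numpy as np
a=cv2.imread('pics/t1_scene.png')[140:340,130:400];b=cv2.imread('pics/t1_side.png')[140:400,250:440]
b=cv2.resize(b,None,fx=200/260,fy=200/260);cv2.imwrite('pics/t1.png',cv2.resize(np.hstack([a,b]),None,fx=1.9,fy=1.9))"
```

```text
(no output)
```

View pics/t1.png

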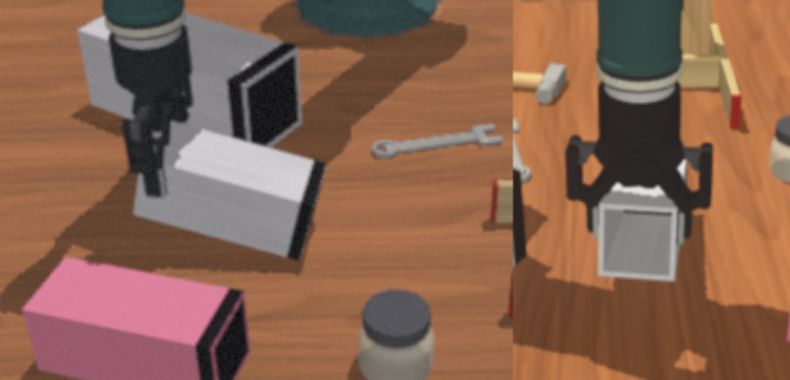

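The left half shows the tube pivoting with its black foot on the bench and the mouth raised about 15°. The right half shows it held square in the jaws. Next I'll make a numeric tilt measure from the side face.

```bash
cat > look.py <<'E'
from h import *
import sys
s=bot.read_state();print(round(s["time"],2),np.round(s["tool_pos"],4),np.round(s["wrist_force"],1),round(s["width"],3),round(s["grip_force"],1))
d=np.array([.165,.9863]);p=np.array([.9863,-.165]);f=np.array([.5736,-.0784])
# visible +x side face (plane b=+37.5 mm): aluminium plus cap, in the u-z plane
im,_,P=cloud("scene");cv2.imwrite(f"pics/{sys.argv[1]}_scene.png",im)
hsv=cv2.cvtColor(im,cv2.COLOR_BGR2HSV)
u=(P[...,:2]-f)@d;b=(P[...,:2]-f)@p;z=P[...,2]
al=(abs(b-.0375)<.006)&(u>-.2)&(u<.12)&(z>-.004)&(z<.2)&((hsv[...,1]<60)|(hsv[...,2]<60))
n,lab,st,_=cv2.connectedComponentsWithStats(al.astype(np.uint8));k=1+np.argmax(st[1:,4]);m=lab==k
q=np.c_[u[m],z[m]].astype(np.float32);r=cv2.minAreaRect(q)
print("face n",m.sum(),"min",q.min(0).round(3),"max",q.max(0).round(3),"sz",np.round(r[1],3),"ang",round(r[2],1));print(cv2.boxPoints(r).round(3).tolist())
E
python3 look.py t1b; for a in "14 38" "38 62"; do python3 arc.py .163 .046 $a 12; done
```

```text
5.5 [ 0.5494 -0.2227  0.076 ] [ 0.4 -0.4 -3.2] 0.873 31.8
face n 2740 min [-0.176  0.001] max [0.015 0.148] sz [0.113 0.18 ] ang 74.6
[[-0.17900000512599945, 0.0430000014603138], [-0.006000000052154064, -0.004000000189989805], [0.024000000208616257, 0.10400000214576721], [-0.14900000393390656, 0.15199999511241913]]
0.0005 0.0030 0.0051 0; 0.0005 0.0032 0.0050 0; 0.0006 0.0033 0.0049 0; 0.0006 0.0035 0.0047 0; 0.0006 0.0036 0.0046 0; 0.0006 0.0038 0.0045 0; 0.0007 0.0040 0.0043 0; 0.0007 0.0041 0.0042 0; 0.0007 0.0042 0.0040 0; 0.0007 0.0044 0.0039 0; 0.0008 0.0045 0.0037 0; 0.0008 0.0046 0.0036 0
0.0008 0.0048 0.0034 0; 0.0008 0.0049 0.0032 0; 0.0008 0.0050 0.0031 0; 0.0009 0.0051 0.0029 0; 0.0009 0.0052 0.0027 0; 0.0009 0.0053 0.0025 0; 0.0009 0.0054 0.0023 0; 0.0009 0.0054 0.0021 0; 0.0009 0.0055 0.0019 0; 0.0009 0.0056 0.0018 0; 0.0009 0.0056 0.0016 0; 0.0009 0.0057 0.0014 0
```

Emit:
carry_out(
  series="0.0005 0.0030 0.0051 0; 0.0005 0.0032 0.0050 0; 0.0006 0.0033 0.0049 0; 0.0006 0.0035 0.0047 0; 0.0006 0.0036 0.0046 0; 0.0006 0.0038 0.0045 0; 0.0007 0.0040 0.0043 0; 0.0007 0.0041 0.0042 0; 0.0007 0.0042 0.0040 0; 0.0007 0.0044 0.0039 0; 0.0008 0.0045 0.0037 0; 0.0008 0.0046 0.0036 0; 0 0 0 0",
)

```text
time: 7.18
tool_pos: [0.5571, -0.1761, 0.1284]
tcp_rot: [2.398, 2.029, 0.001]
wrist_force: [-1.1, -0.1, -6.7]
width: 0.874
grip_force: 31.5
```

```bash
python3 look.py t2
```

```text
7.17 [ 0.5571 -0.1761  0.1284] [-1.1 -0.1 -6.7] 0.874 31.5
face n 2841 min [-0.145  0.009] max [0.042 0.161] sz [0.081 0.178] ang 56.4
[[-0.1469999998807907, 0.10599999874830246], [0.0010000000474974513, 0.00800000037997961], [0.04600000008940697, 0.07500000298023224], [-0.10300000011920929, 0.17299999296665192]]
```

The foot lags a little: tilt is 33.6° and the bottom edge is about 8 mm up. I'll reduce the grip so the tube turns more freely.

Emit:
carry_out(
  series="0 0 0 0;0 0 0 0;0.0004 0.0024 0.0012 0;0.0004 0.0024 0.0012 0;0.0004 0.0024 0.0012 0;0.0004 0.0024 0.0012 0;0 0 0 0",
  grip_force=20,
)

```text
time: 8.1
tool_pos: [0.5585, -0.1666, 0.133]
tcp_rot: [2.398, 2.029, 0.0]
wrist_force: [0.3, 0.5, -5.8]
width: 0.876
grip_force: 31.5
```

```bash
python3 look.py t3
```

```text
8.1 [ 0.5585 -0.1666  0.133 ] [ 0.3  0.5 -5.8] 0.876 31.5
face n 2853 min [-0.136  0.016] max [0.053 0.165] sz [0.08  0.179] ang 56.7
[[-0.13899999856948853, 0.10999999940395355], [0.010999999940395355, 0.012000000104308128], [0.054999999701976776, 0.07900000363588333], [-0.0949999988079071, 0.1770000010728836]]
```

Emit:
carry_out(
  series="0 0 -0.005 0;0 0 -0.005 0;0 0 0 0;0 0 0 0",
  jaw=0.5,
)

```text
time: 8.65
tool_pos: [0.5582, -0.1668, 0.1226]
tcp_rot: [-2.398, -2.029, 0.0]
wrist_force: [-0.6, 0.3, -6.3]
width: 0.879
grip_force: 31.5
```

```bash
python3 look.py t4
```

```text
8.65 [ 0.5582 -0.1668  0.1226] [-0.6  0.3 -6.3] 0.879 31.5
face n 2806 min [-0.135  0.006] max [0.051 0.156] sz [0.08  0.179] ang 56.3
[[-0.1379999965429306, 0.10100000351667404], [0.009999999776482582, 0.0010000000474974513], [0.05400000140070915, 0.06800000369548798], [-0.09399999678134918, 0.16699999570846558]]
```

Emit:
carry_out(
  series="0 0 0 0;0 0 0 0",
  jaw=0.7,
)

```text
time: 8.95
tool_pos: [0.5584, -0.1668, 0.123]
tcp_rot: [2.398, 2.029, 0.0]
wrist_force: [0.2, 0.5, -6.5]
width: 0.875
grip_force: 31.5
```

Emit:
carry_out(
  series="0 0 0 0;0 0 0 0",
  jaw=0.73,
)

```text
time: 9.2
tool_pos: [0.5583, -0.1668, 0.1228]
tcp_rot: [2.399, 2.029, 0.0]
wrist_force: [-0.8, 0.5, -5.4]
width: 0.875
grip_force: 31.5
```

The pads' grip is holding the tilt against gravity. I'll shake it gently up and down, foot just off the bench, so inertia makes it swing in the pads.

Emit:
carry_out(
  series="0 0 0.004 0;0 0 0.015 0;0 0 -0.015 0;0 0 0.015 0;0 0 -0.015 0;0 0 0.015 0;0 0 -0.015 0;0 0 0 0",
)

```text
time: 10.2
tool_pos: [0.5617, -0.1699, 0.1302]
tcp_rot: [2.391, 2.023, 0.003]
wrist_force: [-0.5, -7.7, 10.2]
width: 0.875
grip_force: 33.5
```

```bash
python3 look.py t5
```

```text
10.2 [ 0.5617 -0.1699  0.1302] [-0.5 -7.7 10.2] 0.875 33.5
face n 2904 min [-0.145  0.003] max [0.038 0.2  ] sz [0.109 0.185] ang 49.0
[[-0.15199999511241913, 0.12099999934434891], [-0.012000000104308128, -0.0], [0.05999999865889549, 0.0820000022649765], [-0.07999999821186066, 0.2029999941587448]]
```

Shaking works: tilt is now 41°. The foot is pressing on the bench, so I'll raise the grip as I continue.

Emit:
carry_out(
  series="0 0 0.010 0;0 0 0.012 0;0 0 -0.012 0;0 0 0.015 0;0 0 -0.012 0;0 0 0.015 0;0 0 -0.012 0;0 0 0 0",
)

```text
time: 11.25
tool_pos: [0.5573, -0.1665, 0.1415]
tcp_rot: [-2.397, -2.028, 0.002]
wrist_force: [-0.1, 0.2, -6.4]
width: 0.871
grip_force: 31.4
```

```bash
python3 look.py t6
```

```text
11.25 [ 0.5573 -0.1665  0.1415] [-0.1  0.2 -6.4] 0.871 31.4
face n 2798 min [-0.145  0.01 ] max [0.034 0.178] sz [0.08 0.18] ang 44.8
[[-0.1459999978542328, 0.13199999928474426], [-0.019999999552965164, 0.004000000189989805], [0.03700000047683716, 0.061000000685453415], [-0.08900000154972076, 0.18799999356269836]]
```

Emit:
carry_out(
  series="0.002 0.012 0.016 0;-0.002 -0.012 -0.016 0;0.002 0.012 0.017 0;-0.002 -0.012 -0.015 0;0.002 0.012 0.017 0;-0.002 -0.012 -0.015 0;0.002 0.012 0.017 0;-0.002 -0.012 -0.015 0;0 0 0 0",
)

```text
time: 12.42
tool_pos: [0.56, -0.1678, 0.1503]
tcp_rot: [2.396, 2.026, 0.004]
wrist_force: [1.6, -1.2, -2.2]
width: 0.873
grip_force: 31.9
```

```bash
python3 look.py t7
```

```text
12.43 [ 0.56   -0.1678  0.1503] [ 1.6 -1.2 -2.2] 0.873 31.9
face n 2869 min [-0.15   0.003] max [0.008 0.185] sz [0.079 0.18 ] ang 32.9
[[-0.15299999713897705, 0.15199999511241913], [-0.054999999701976776, 0.0010000000474974513], [0.010999999940395355, 0.04399999976158142], [-0.08699999749660492, 0.19499999284744263]]
```

Tilt is now 57°, foot on the bench. I'll push along the arc, pressing lightly so the foot grips.

```bash
python3 arc.py .163 .046 57 75 10
```

```text
0.0008 0.0050 0.0015 0; 0.0008 0.0051 0.0013 0; 0.0009 0.0051 0.0012 0; 0.0009 0.0052 0.0010 0; 0.0009 0.0052 0.0008 0; 0.0009 0.0052 0.0007 0; 0.0009 0.0052 0.0005 0; 0.0009 0.0052 0.0003 0; 0.0009 0.0052 0.0002 0; 0.0009 0.0052 0.0000 0
```

Emit:
carry_out(
  series="0.0008 0.0045 0.001 0;0.0008 0.0045 0.001 0;0.0008 0.0045 0.001 0;0.0008 0.0045 0.0005 0;0.0008 0.0045 0.0005 0;0.0008 0.0045 0 0;0 0 0 0",
)

```text
time: 13.35
tool_pos: [0.5636, -0.1393, 0.1537]
tcp_rot: [2.398, 2.029, 0.001]
wrist_force: [-0.8, -1.8, 6.1]
width: 0.876
grip_force: 32.9
```

```bash
python3 look.py t8
```

```text
13.35 [ 0.5636 -0.1393  0.1537] [-0.8 -1.8  6.1] 0.876 32.9
face n 2846 min [-0.124  0.005] max [0.018 0.186] sz [0.078 0.181] ang 24.5
[[-0.12600000202655792, 0.16500000655651093], [-0.050999999046325684, -0.0], [0.019999999552965164, 0.03200000151991844], [-0.054999999701976776, 0.19699999690055847]]
```

The tilt is 65.5° and the pivot edge stayed put. I'll go on in the same way, then ease off.

Emit:
carry_out(
  series="0.0008 0.0048 0.0003 0;0.0008 0.0048 0.0003 0;0.0008 0.0048 0.0002 0;0.0008 0.0048 0 0;0.0008 0.0048 -0.0001 0;0.0008 0.0048 -0.0003 0;0.0008 0.0048 -0.0004 0;0.0008 0.0048 -0.0005 0;0 0 0 0",
)

```text
time: 14.52
tool_pos: [0.5695, -0.1008, 0.1519]
tcp_rot: [-2.398, -2.029, -0.0]
wrist_force: [3.4, -1.1, 0.5]
width: 0.881
grip_force: 32.6
```

```bash
python3 look.py t9
```

```text
14.53 [ 0.5695 -0.1008  0.1519] [ 3.4 -1.1  0.5] 0.881 32.6
face n 2848 min [-0.087  0.003] max [0.023 0.2  ] sz [0.078 0.187] ang 11.5
[[-0.08799999952316284, 0.18400000035762787], [-0.050999999046325684, 0.0010000000474974513], [0.02500000037252903, 0.017000000923871994], [-0.012000000104308128, 0.20000000298023224]]
```

Emit:
carry_out(
  series="0.0005 0.0031 -0.0004 0;0.0005 0.0031 -0.0004 0;0.0005 0.0031 -0.0005 0;0.0005 0.0031 -0.0005 0;0.0005 0.0031 -0.0006 0;0.0005 0.0031 -0.0006 0;0.0005 0.0031 -0.0007 0;0.0005 0.0031 -0.0007 0;0.0005 0.0031 -0.0008 0;0 0 0 0;0 0 0 0",
)

```text
time: 15.95
tool_pos: [0.5736, -0.0731, 0.1468]
tcp_rot: [-2.398, -2.028, 0.0]
wrist_force: [-0.1, -0.3, -3.8]
width: 0.873
grip_force: 32.1
```

```bash
python3 look.py t10
```

```text
15.95 [ 0.5736 -0.0731  0.1468] [-0.1 -0.3 -3.8] 0.873 32.1
face n 2829 min [-0.057  0.001] max [0.029 0.199] sz [0.077 0.195] ang 3.8
[[-0.05900000035762787, 0.1940000057220459], [-0.04600000008940697, -0.0], [0.029999999329447746, 0.004999999888241291], [0.017000000923871994, 0.19900000095367432]]
```

Emit:
carry_out(
  series="0.0004 0.0025 -0.0008 0;0.0004 0.0025 -0.0008 0;0.0004 0.0025 -0.0008 0;0.0004 0.0025 -0.0008 0;0 0 -0.0005 0;0 0 0 0;0 0 0 0",
)

```text
time: 16.88
tool_pos: [0.5759, -0.0632, 0.1439]
tcp_rot: [2.399, 2.029, 0.001]
wrist_force: [-0.3, 0.2, 1.8]
width: 0.871
grip_force: 32.5
```

```bash
cat >> look.py <<'E'
# lean of the face's left/right edges, 10th..90th height
e=[]
for lo in np.arange(.03,.14,.01):
    k=(q[:,1]>lo)&(q[:,1]<lo+.01)
    if k.sum()>10: e.append((lo+.005,q[k,0].min(),q[k,0].max()))
e=np.array(e);print("edge leans deg",[np.degrees(np.arctan(np.polyfit(e[:,0],e[:,i],1)[0])).round(2) for i in (1,2)],"edges u",e[:,1:].mean(0).round(4))
E
python3 look.py t11
```

```text
16.88 [ 0.5759 -0.0632  0.1439] [-0.3  0.2  1.8] 0.871 32.5
face n 2807 min [-0.047  0.   ] max [0.031 0.2  ] sz [0.076 0.199] ang 0.7
[[-0.04699999839067459, 0.19900000095367432], [-0.04500000178813934, -0.0], [0.03099999949336052, 0.0010000000474974513], [0.028999999165534973, 0.20000000298023224]]
edge leans deg [np.float64(-0.56), np.float64(-0.5)] edges u [-0.0451  0.0297]
```

The tube stands on its base with a lean of about 0.5°, at rest outside the stall. I'll grip harder, so it stays rigid in the pads, and slide it.

Emit:
carry_out(
  series="0 0 0 0;0 0 0 0;0 0 0 0;0.0005 0.002 0 0;0.001 0.004 0 0;0.0012 0.006 0 0.2;0.0015 0.007 0 0.5;0.0015 0.007 0 0.5;0.0015 0.007 0 0.5;0.0015 0.007 0 0.5;0.0015 0.007 0 0.5;0.0015 0.007 0 0.5;0.0015 0.007 0 0.5;0.0015 0.007 0 0.5;0.001 0.004 0 0;0.0005 0.002 0 0;0 0 0 0",
  jaw=-1,
  grip_force=90,
)

```text
time: 19.05
tool_pos: [0.5922, 0.0098, 0.1437]
tcp_rot: [2.321, 2.115, -0.001]
wrist_force: [-1.1, -5.0, 4.8]
width: 0.872
grip_force: 105.2
```

```bash
cat > stand.py <<'E'
from h import *
import sys
s=bot.read_state();print(round(s["time"],2),np.round(s["tool_pos"],4),np.round(s["wrist_force"],1),round(s["grip_force"],1))
im,_,P=cloud("scene");cv2.imwrite(f"pics/{sys.argv[1]}.png",im);hsv=cv2.cvtColor(im,cv2.COLOR_BGR2HSV)
t=s["tool_pos"] if len(sys.argv)<4 else [float(a) for a in sys.argv[2:4]]
z=P[...,2];al=(abs(P[...,0]-t[0])<.07)&(abs(P[...,1]-t[1]+.02)<.08)&(z>-.003)&(z<.13)&((hsv[...,1]<60)|(hsv[...,2]<50))
n,lab,st,_=cv2.connectedComponentsWithStats(al.astype(np.uint8));m=lab==1+np.argmax(st[1:,4]);q=P[m];print("n",len(q),"z",q[:,2].min().round(4))
A=[]
for lo in np.arange(.055,.12,.01):
    k=q[(q[:,2]>lo)&(q[:,2]<lo+.01)]
    if len(k)>20: A.append((lo+.005,k[:,0].max(),k[:,1].min(),k[:,1].max(),np.median(k[:,0])))
A=np.array(A);print("xmax,ymin,ymax,xmed mean",A[:,1:].mean(0).round(4),"lean deg",[np.degrees(np.arctan(np.polyfit(A[:,0],A[:,i],1)[0])).round(2) for i in (1,2,3,4)])
E
python3 stand.py s1
```

```text
19.05 [0.5922 0.0098 0.1437] [-1.1 -5.   4.8] 105.2
n 2138 z -0.0011
xmax,ymin,ymax,xmed mean [ 0.6326 -0.054   0.0221  0.6265] lean deg [np.float64(0.12), np.float64(-0.47), np.float64(-1.75), np.float64(-0.12)]
```

Emit:
carry_out(
  series="0.001 0.003 0 0;0.0022 0.006 0 0.3;0.0024 0.0075 0 0.4;0.0024 0.0075 0 0.4;0.0024 0.0075 0 0.4;0.0024 0.0075 0 0.4;0.0024 0.0075 0 0.4;0.0024 0.0075 0 0.4;0.0024 0.0075 0 0.4;0.0024 0.0075 0 0.4;0.0024 0.0075 0 0.4;0.0024 0.0075 0 0.4;0.0024 0.0075 0 0.4;0.0012 0.004 0 0;0.0005 0.002 0 0;0 0 0 0",
)

```text
time: 21.1
tool_pos: [0.6234, 0.1076, 0.1437]
tcp_rot: [2.234, 2.208, -0.0]
wrist_force: [-1.2, -4.0, 5.7]
width: 0.867
grip_force: 105.5
```

```bash
python3 stand.py s2
```

```text
21.1 [0.6234 0.1076 0.1437] [-1.2 -4.   5.7] 105.5
n 2338 z 0.0008
xmax,ymin,ymax,xmed mean [0.6635 0.0458 0.1203 0.6596] lean deg [np.float64(-0.21), np.float64(-0.02), np.float64(0.54), np.float64(0.03)]
```

Emit:
carry_out(
  series="0 0.003 0 0;0 0.006 0 0;0.0003 0.0075 0 0;0.0003 0.0075 0 0;0.0003 0.0075 0 0;0.0003 0.0075 0 0;0.0003 0.0075 0 0;0.0003 0.0075 0 0;0.0003 0.0075 0 0;0.0003 0.0075 0 0;0.0003 0.0075 0 0;0.0003 0.0075 0 0;0 0.005 0 0;0 0.003 0 0;0 0.001 0 0;0 0 0 0;0 0 0 0",
)

```text
time: 23.28
tool_pos: [0.6264, 0.2003, 0.1437]
tcp_rot: [2.233, 2.208, -0.0]
wrist_force: [0.1, -5.5, 4.9]
width: 0.869
grip_force: 105.4
```

```bash
python3 stand.py s3; python3 - <<'E'
import cv2,numpy as np
from h import *
im,_=eyes.read_camera("side")
a=cv2.imread('pics/s3.png')[60:340,340:600];b=im[20:300,280:480]
cv2.imwrite('pics/s3v.png',cv2.resize(np.hstack([a,b]),None,fx=1.7,fy=1.7))
E
```

```text
23.27 [0.6264 0.2003 0.1437] [ 0.1 -5.5  4.9] 105.4
n 2262 z -0.0002
xmax,ymin,ymax,xmed mean [0.6662 0.1381 0.2133 0.6625] lean deg [np.float64(0.09), np.float64(0.25), np.float64(1.04), np.float64(-0.1)]
```

View pics/s3v.png

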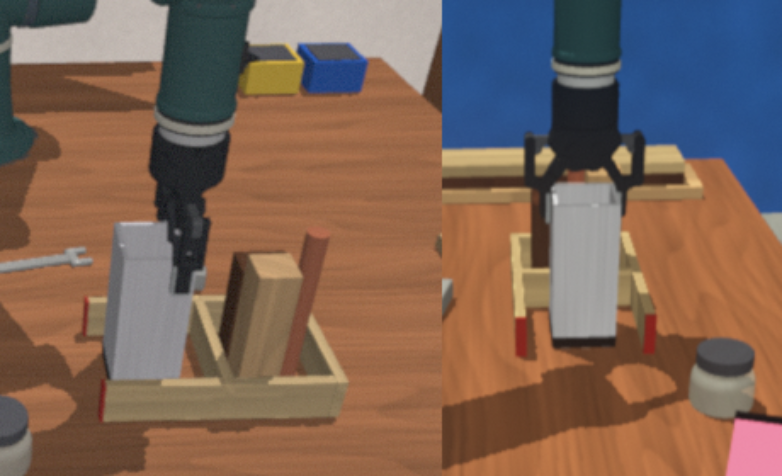

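Left: the tube stands between the walls behind the red edges (columns 85–105). Right: its black foot, at row 342, sits behind both red ends. Measured y is 0.138–0.213 against a front line at 0.120. I'll release gently.

Emit:
carry_out(
  series="0 0 0 0;0 0 0 0;0 0 0 0",
  grip_force=20,
)

```text
time: 23.75
tool_pos: [0.6264, 0.2003, 0.1437]
tcp_rot: [2.233, 2.208, -0.0]
wrist_force: [-0.1, -4.5, 5.9]
width: 0.869
grip_force: 105.4
```

Emit:
carry_out(
  series="0 0 0 0;0 0 0 0;0 0 0 0",
  jaw=0.8,
)

```text
time: 24.12
tool_pos: [0.6258, 0.2015, 0.1428]
tcp_rot: [-2.233, -2.208, -0.0]
wrist_force: [0.4, 0.6, -1.0]
width: 0.9
grip_force: 0.0
```

Emit:
carry_out(
  series="0 0 0 0;0 0 0 0;0 0 0 0;0 0 0 0",
  jaw=1,
)

```text
time: 24.62
tool_pos: [0.6261, 0.201, 0.1434]
tcp_rot: [2.234, 2.209, 0.0]
wrist_force: [-0.4, -0.1, 0.6]
width: 1.003
grip_force: 0.0
```

```bash
python3 stand.py s4; python3 - <<'E'
from h import *
im,d,P=cloud("wrist");cv2.imwrite("pics/w4.png",im)
E
```

```text
24.62 [0.6261 0.201  0.1434] [-0.4 -0.1  0.6] 0.0
n 2276 z 0.0005
xmax,ymin,ymax,xmed mean [0.6663 0.1394 0.2148 0.6624] lean deg [np.float64(0.89), np.float64(0.11), np.float64(-0.05), np.float64(0.07)]
```

View pics/w4.png

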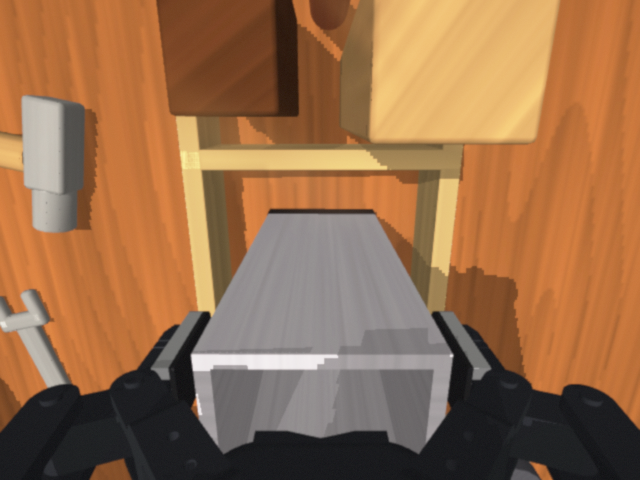

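The jaws are open and the wrist view shows the tube centred between them, standing clear of the stall's back wall (row 155). I'll go straight up.

Emit:
carry_out(
  series="0 0 0.004 0;0 0 0.006 0;0 0 0.01 0;0 0 0.015 0;0 0 0.02 0;0 0 0.03 0;0 0 0.03 0;0 0 0.01 0;0 0 0 0;0 0 0 0",
)

```text
time: 25.98
tool_pos: [0.6253, 0.2008, 0.2669]
tcp_rot: [-2.233, -2.208, 0.003]
wrist_force: [-0.7, -0.1, 0.1]
width: 1.002
grip_force: 0.0
```

```bash
python3 stand.py s5; python3 - <<'E'
from h import *
im,d,P=cloud("wrist");q=P[(abs(P[...,2]-.18)<.006)&(abs(P[...,0]-.63)<.06)&(P[...,1]<.25)]
print("mouth",len(q),cv2.minAreaRect(q[:,:2].astype(np.float32)),"z",np.median(q[:,2]))
im,_,P=cloud("side");a=P[150:300,:];
for t in ["jar","hammer","wrench"]:
    for o in spot_in("side",t)[:1]: print(t,np.round(o["rect"]))
E
```

```text
25.98 [0.6253 0.2008 0.2669] [-0.7 -0.1  0.1] 0.0
n 2281 z 0.002
xmax,ymin,ymax,xmed mean [0.6663 0.1394 0.2147 0.6623] lean deg [np.float64(0.65), np.float64(0.02), np.float64(-0.92), np.float64(-0.14)]
mouth 4354 ((0.6269086003303528, 0.1795293688774109), (0.0762990191578865, 0.0753101333975792), 89.21614837646484) z 0.1797334645976183
jar [444. 241.  42.  43.]
hammer [228. 196. 118.  26.]
wrench [247. 244.  31.  48.]
```

The tube is upright: the mouth centre is at (0.627, 0.179, 0.180), foot at about y 0.177, and the bystanders haven't moved. I'm handing it in.

```bash
python3 -c "
from workcell import bot
print(bot.finish_job())"
```

```text
the job is handed in; nothing more can be done
None
```

The small aluminium tube stands upright on its capped end inside the stall, its front face about 18 mm behind the red edges, with the jar, hammer and wrench unmoved; while I tilted it up, the capped end came off the bench by an estimated 10–25 mm a few times (foot centre under about 55 mm, against the 60 mm limit), and the job is handed in with no verdict returned.

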